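Reassemble the ion lens stack on its alignment stand

TASK

The cleaned ion-lens parts lie scattered on the bench. Stack them flat on the alignment stand with its post through their bores, from the bottom up: the large plain steel disc, then the wider of the two white ceramic spacers, then the smaller steel disc with its raised collar uppermost (as it lies), then the tall knurled nut. Set each part down gently rather than dropping it, and leave the narrow spacer and everything else on the bench where it is.

Things in the scene. Friction and masses are not known exactly. Their poses are not given: they have to be found in the camera images.
- stand: alignment stand, fixed to the bench: a flat round aluminium base 90 mm in diameter and 8 mm thick with an upright steel post in its centre, 10 mm in diameter, its tip 58 mm above the bench (the last 3 mm tapered). Its place on the bench changes. Its origin is the centre of its underside, z up along its axis. The lowest part rests on the base, 8 mm above the origin.
- base_lens: large plain steel disc, loose, 64 mm outside diameter, 16 mm thick, with a straight 18 mm bore right through; about 0.33 kg; lies flat. Goes lowest. Its origin is the centre of its underside, z up along its axis.
- wide_spacer: wider white ceramic spacer ring, loose, 48 mm outside diameter, 16 mm tall, 18 mm bore right through; about 0.09 kg; lies flat. Goes second. Its origin is the centre of its underside, z up along its axis.
- collar_lens: smaller steel disc with a raised collar, loose: flange 54 mm in diameter and 8 mm thick, on top of it a collar 34 mm in diameter and 6 mm high (14 mm overall), 18 mm bore right through; about 0.15 kg; lies flat, collar up, and stays that way up. It can be gripped by the collar or by the flange. Goes third. Its origin is the centre of its underside, z up along its axis.
- cap_nut: tall aluminium nut with dark knurling lines round its side, loose, 34 mm outside diameter over the knurls (the solid that the fingers meet is 32 mm), 24 mm tall, 18 mm bore right through; about 0.06 kg; stands upright. Goes on top, on the collar. Its origin is the centre of its underside, z up along its axis.
- narrow_spacer: narrower white ceramic spacer ring, loose, 34 mm outside diameter, 16 mm tall, 18 mm bore; a spare that is not used and stays where it is. Its origin is the centre of its underside, z up along its axis.
- dish: empty round glass dish, loose, 80 mm across the rim, 16 mm tall; not used, stays where it is. Its origin is the centre of its underside, z up along its axis.
- vial: small glass vial with a blue cap, loose, 22 mm in diameter, 34 mm tall, standing among the parts; not used, stays where it is. Its origin is the centre of its underside, z up along its axis.
- stopper: small red-brown rubber stopper, loose, 22 mm in diameter at the top, 22 mm tall, standing among the parts; not used, stays where it is. Its origin is the centre of its underside, z up along its axis.
Things that resemble listed ones, but are neither listed nor needed, are in the scene too. Leave any brown look-alike of the base_lens alone. What is shaped like the collar_lens but yellow is not meant.

How it is judged:
By the outcome, as a careful person would: the job done as asked, in the order asked, and still so for the second after the job is handed in, with the robot touching nothing.
It also fails if it takes over 88 s, if anything falls off the work surface, if the arm or the gripper's body presses on something with over 40 N, if the wrist force passes 120 N, or if a joint passes its speed limit or range.

ROBOT

A 7-joint arm with a two-finger parallel gripper is mounted at the origin on the work surface. World frame = base frame: x ahead of the robot, y to its left, z up, the work surface at z = 0. Lengths are in m, angles in rad, forces in N, time in s.
With the tool pointing down it reaches from about 0.425 to 0.975 m from the base axis. Payload 16.7 kg.
Tool frame: the origin (TCP) lies midway between the tips of the shut fingers; the grasp point (between the pads) lies 19 mm behind it; z points along the fingers, y is the line along which they close (so a half turn about z gives the same grasp; the last joint's range is limited). The gripper opens to 85 mm and grips with 20 to 120 N. Pads are 22 mm wide; open, the fingers measure 114 mm over their backs; the gripper's body (76 mm by 85 mm) begins 54 mm behind the grasp point. The pads swing forward as they close: fully open they stand 13 mm farther back than shut.
Start: joints at [1.169, 0.426, 0.074, 1.606, -0.034, 1.111, -0.067], TCP at [0.168, -0.654, 0.195] pointing down, gripper open.
Joint ranges: [-2.85, 2.85], [-0.5, 2.14], [-1.23, 1.37], [0.21, 2.46], [-1.02, 4.16], [0.16, 2.05], [-2.73, 2.73]. Speed limits (rad/s): [1.89, 1.89, 2.39, 2.39, 3.01, 3.01, 3.01].

INTERFACE

Orientations are given as [roll, pitch, yaw] about the fixed x, y, z axes, in that order (R = Rz(yaw) Ry(pitch) Rx(roll)).
In Python, from bench import * gives the robot as it stands.
- The arm moves only by the tool send_rows, never from a script. Its argument "targets" is one flat list of numbers, 7 for each row, row after row: the shift along the world's x, y, z as a fraction of full scale, then the turn, a rotation vector about the world's x, y, z as a fraction of full scale, then the opening, from 0 (shut) to 1 (fully open). In form: [x, y, z, ax, ay, az, fingers, x, y, z, ax, ay, az, fingers, ...]. A call has 1 to 8 rows; each row is the pose to reach, as a shift and turn from the pose commanded when the call began, turning the shorter way round; what a row does not reach only later rows make up. Full scale, the value 1, is 0.08 m for a shift and 2 pi rad for a turn. A row lasts 1/12 s, in which the tool goes at most 41.7 mm and 7.16 degrees, less where a joint would pass 70% of its speed; a pose out of reach is approached as far as the arm can. A call with a number of a shift or a turn outside -1 to 1 is refused whole. A call with a gripper value outside its range is refused whole. The fingers move at their own pace and stop on an object; "grip_force" is the grip in N (left out, the last holds). Time passes only in rows, so rows that repeat a pose let the fingers close. It gives the time, the measured TCP pose, the force, the opening and the grip force at its end, in the units of the state.
- state(): the state, without advancing time (a new reading comes with each control period).
- snapshot(name): name is "side" or "top" or "wrist"; returns a dict with "frame" (384x512x3 uint8, blue, green, red), "intrinsics" (3x3 intrinsics, pixels), "T" (4x4, takes a point from camera to world coordinates); the wrist camera has in their place "hand_eye" (4x4, takes a point from camera to tool coordinates, whose origin is the TCP and whose axes are the flange's). Camera axes: x right, y up, looking along -z (the intrinsics and any distortion apply to the point x, -y, -z); pixel columns grow to the right and rows downward; lengths in m; the calibration is good to about 2 mm. A picture is of the moment at which its call begins: read the wrist's pose just before it. There is no depth.
- close_job(): hands the job in; it is judged then, once.
The state is a dict: "clock": time; "qpos": joint angles; "joint_vel": joint speeds; "joint_efforts": joint torques, N m; "eef_pos": TCP position; "tcp_rot": TCP orientation; "wrist_force": force on the tool from outside, world axes, zero at the start; "ft_torque": the same for the moment, N m; "finger_gap": finger opening in m; "grip_force": force on a finger pad.
Only numpy, scipy, OpenCV 4.12 (cv2) and the standard library are available. Lean on these libraries where they do the work, as an engineer would, in place of code of your own. Each camera call takes 0.05 s, during which the arm holds its last target. There are 200 camera calls.

## Working session

There is one attempt and no reset: what is moved stays moved. The work goes in short steps, Python scripts to look and compute and a tool call to move; the robot and the scene stay as the last step left them, time stands still between calls to the robot, and variables do not carry over. Pictures are saved under pics/ and viewed, at most 14 in all, crops included, and the job is handed in when it is done.

Besides the shell and the picture viewer there is one more tool, called after ">>>" by a JSON object that holds its "name" and its "arguments". send_rows: Moves the arm, as the interface text tells. Shift numbers are shares of 0.08 m and turn numbers shares of 2 pi rad, none past 1 either way. Its arguments: {"type":"object","properties":{"targets":{"type":"array","items":{"type":"number","minimum":-1,"maximum":1}},"grip_force":{"type":"number"}},"required":["targets"]}

```bash
mkdir -p pics; ls
cat > h.py <<'E'
from bench import *
import numpy as np, cv2
E
python3 - <<'E'
from h import *
s=state();print(s)
for n in("top","side"):
    d=snapshot(n);cv2.imwrite(f"pics/{n}0.png",d["frame"]);np.savez(f"{n}0.npz",**d)
    print(n,d["intrinsics"],d["T"],d.keys())
E
```

```text
pics
{'clock': 0.0, 'qpos': array([ 1.16952119,  0.42669684,  0.07384657,  1.60660645, -0.03411859,
        1.11080322, -0.06710649]), 'joint_vel': array([-0.00044884,  0.00042186,  0.00114312,  0.00072134, -0.00152308,
       -0.00076402, -0.00107375]), 'joint_efforts': array([ 3.05980611e-03, -9.49855328e+01,  3.76264572e+00, -4.63524127e+01,
        1.94014568e-02,  1.01207561e-02, -5.26057329e-05]), 'eef_pos': array([ 0.16802333, -0.65328598,  0.19463419]), 'tcp_rot': array([-3.14033996e+00,  7.17776495e-05,  2.51732716e-01]), 'wrist_force': array([ 0.14697957, -0.42901249,  0.10161413]), 'ft_torque': array([ 0.04757825, -0.00339897,  0.0087237 ]), 'grip_force': 0.0, 'finger_gap': 0.0850857323185339}
top [[365.91223575   0.         262.8196392 ]
 [  0.         365.91223575 188.87874533]
 [  0.           0.           1.        ]] [[-0.00466484  0.99780384 -0.06607375  0.45634335]
 [-0.9996621  -0.00634279 -0.02520812 -0.00179589]
 [-0.02557185  0.06593383  0.99749627  1.00501483]
 [ 0.          0.          0.          1.        ]] dict_keys(['frame', 'intrinsics', 'T'])
side [[428.17311604   0.         252.38644973]
 [  0.         428.17311604 188.17249034]
 [  0.           0.           1.        ]] [[-0.99505518  0.03170867 -0.09412629  0.42572112]
 [-0.09715332 -0.50775431  0.8560063   0.87006861]
 [-0.02065021  0.86091818  0.50832416  0.5519231 ]
 [ 0.          0.          0.          1.        ]] dict_keys(['frame', 'intrinsics', 'T'])
```

View pics/top0.png

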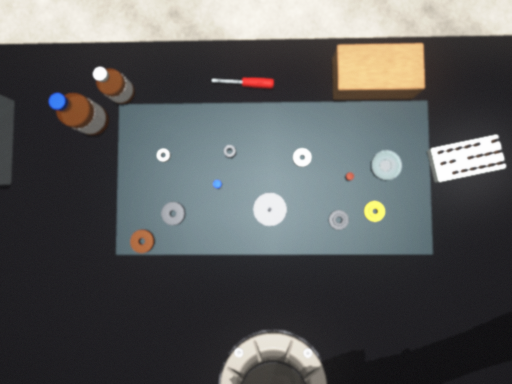

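View pics/side0.png

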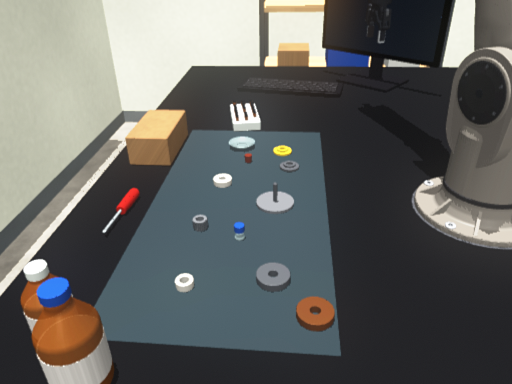

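Top view: narrow ring (163,155), nut (230,151), wide ring (302,157), base_lens grey (173,213) beside its brown look-alike (142,241), stand (270,209), collar_lens grey (339,219) beside the yellow one (375,211), vial (217,184), stopper (350,177), dish (387,165).

```bash
cat >> h.py <<'E'
def ray(K,T,u,v,z):
    d=T[:3,:3]@np.array([(u-K[0,2])/K[0,0],-(v-K[1,2])/K[1,1],-1.]);o=T[:3,3]
    return o+d*(z-o[2])/d[2]
def blobs(img,K,T,seeds,win=26,thr=30,up=6):
    out={}
    for n,(u,v,z) in seeds.items():
        x0,y0=u-win,v-win
        c=cv2.resize(img[y0:v+win,x0:u+win],None,fx=up,fy=up,interpolation=cv2.INTER_CUBIC)
        bg=np.median(c.reshape(-1,3),0)
        m=(np.abs(c.astype(float)-bg).max(2)>thr).astype(np.uint8)
        cs,_=cv2.findContours(m,cv2.RETR_EXTERNAL,cv2.CHAIN_APPROX_NONE)
        k=min(cs,key=lambda k:-cv2.pointPolygonTest(k,(win*up,win*up),True))
        (a,b),(w,h),_=cv2.fitEllipse(k)
        uu,vv=(a+.5)/up-.5+x0,(b+.5)/up-.5+y0
        p=ray(K,T,uu,vv,z); f=np.linalg.norm(p-T[:3,3])/K[0,0]/up*1000
        out[n]=p; print(n,round(uu,1),round(vv,1),"xy",p[:2].round(4),"diam mm",round(w*f),round(h*f))
    return out
E
python3 - <<'E'
from h import *
d=np.load("top0.npz");I=d["frame"]
blobs(I,d["intrinsics"],d["T"],dict(base=(173,213,.012),wide=(302,157,.012),narrow=(163,155,.012),collar=(339,219,.008),nut=(230,151,.018),stand=(270,209,.008),vial=(217,184,.03),stop=(350,177,.02),dish=(387,165,.012),yellow=(375,211,.008),brown=(142,241,.012)))
cr=[cv2.resize(I[v-24:v+24,u-32:u+32],(400,300),interpolation=cv2.INTER_CUBIC) for u,v in((173,213),(302,157),(339,219),(163,155))]
cv2.imwrite("pics/crop.png",np.vstack([np.hstack(cr[:2]),np.hstack(cr[2:])]))
E
```

```text
base 172.3 213.0 xy [0.4579 0.2703] diam mm 60 62
wide 301.8 156.8 xy [ 0.6092 -0.0835] diam mm 54 54
narrow 162.7 154.5 xy [0.6188 0.299 ] diam mm 41 42
collar 338.3 219.4 xy [ 0.4385 -0.1804] diam mm 51 52
nut 229.1 150.2 xy [0.6282 0.1148] diam mm 32 33
stand 269.5 208.9 xy [0.4677 0.0055] diam mm 93 93
vial 216.7 183.5 xy [0.5362 0.1466] diam mm 25 26
stop 348.9 176.3 xy [ 0.5541 -0.2086] diam mm 23 28
dish 386.6 164.5 xy [ 0.5862 -0.3126] diam mm 84 87
yellow 374.2 210.9 xy [ 0.4609 -0.2771] diam mm 62 63
brown 141.9 240.8 xy [0.3827 0.3528] diam mm 68 72
```

View pics/crop.png

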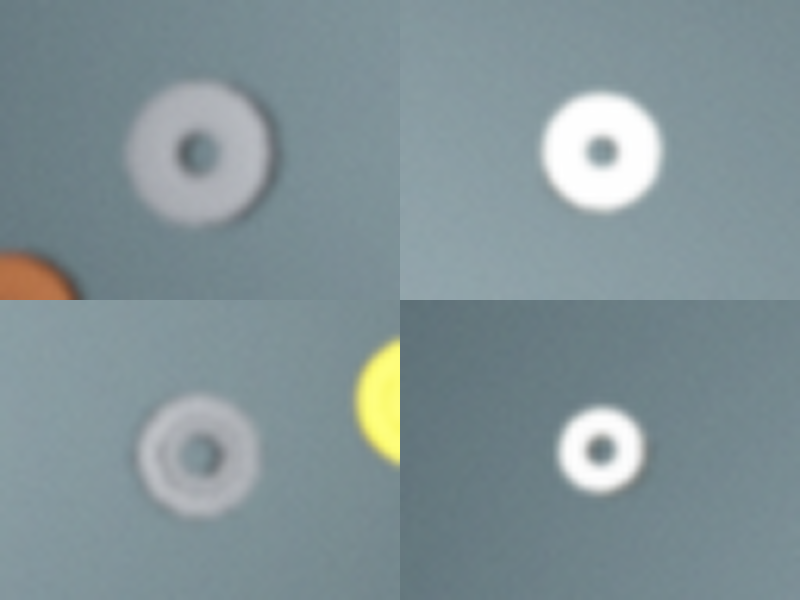

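Confirmed: base_lens is the plain grey disc (173,213), not the brown one (142,241). Wide_spacer is the 54 mm-looking white ring (302,157), since (163,155) measures only 41. Collar_lens is the grey ring with the raised collar (339,219), not the yellow one. I'll move to look at the stand first.

>>> {"name": "send_rows", "arguments": {"targets": [0.5,0.5,0,0,0,-0.02,1,1,1,0,0,0,-0.04,1,1,1,0,0,0,-0.04,1,1,1,0,0,0,-0.04,1]}}

```text
clock: 0.43
eef_pos: [0.2542, -0.5688, 0.195]
tcp_rot: [-3.139, -0.002, 0.006]
wrist_force: [0.2, -0.5, 0.3]
finger_gap: 0.0854
grip_force: 0.0
```

>>> {"name": "send_rows", "arguments": {"targets": [0.5,0.5,0,0,0,0,1,1,1,0,0,0,0,1,1,1,0,0,0,0,1,1,1,0,0,0,0,1]}}

```text
clock: 0.77
eef_pos: [0.3336, -0.4886, 0.1951]
tcp_rot: [-3.139, -0.002, 0.008]
wrist_force: [0.5, -0.1, -0.3]
finger_gap: 0.0854
grip_force: 0.0
```

>>> {"name": "send_rows", "arguments": {"targets": [0.5,0.5,0,0,0,0,1,1,1,0,0,0,0,1,1,1,0,0,0,0,1]}}

```text
clock: 1.02
eef_pos: [0.4101, -0.4112, 0.1952]
tcp_rot: [-3.141, -0.0, 0.002]
wrist_force: [1.5, -0.1, 0.4]
finger_gap: 0.0852
grip_force: 0.0
```

>>> {"name": "send_rows", "arguments": {"targets": [0.5,0.5,0,0,0,0,1,0.9,1,0,0,0,0,1,0.9,1,0,0,0,0,1]}}

```text
clock: 1.27
eef_pos: [0.4828, -0.3297, 0.1951]
tcp_rot: [-3.14, -0.001, 0.004]
wrist_force: [0.9, -1.1, -0.0]
finger_gap: 0.0853
grip_force: 0.0
```

>>> {"name": "send_rows", "arguments": {"targets": [0,0.5,0,0,0,0,1,0,1,0,0,0,0,1,0,1,0,0,0,0,1]}}

```text
clock: 1.52
eef_pos: [0.4809, -0.2463, 0.1951]
tcp_rot: [-3.139, 0.0, 0.008]
wrist_force: [1.7, 0.0, 0.6]
finger_gap: 0.0852
grip_force: 0.0
```

>>> {"name": "send_rows", "arguments": {"targets": [0,0.5,0,0,0,0,1,0,1,0,0,0,0,1,0,1,0,0,0,0,1]}}

```text
clock: 1.77
eef_pos: [0.4804, -0.1668, 0.1953]
tcp_rot: [-3.14, 0.0, 0.007]
wrist_force: [-0.2, 1.0, 0.5]
finger_gap: 0.0857
grip_force: 0.0
```

>>> {"name": "send_rows", "arguments": {"targets": [0,0.5,0,0,0,0,1,0,1,0,0,0,0,1,0,1,0,0,0,0,1,0,1,0,0,0,0,1]}}

```text
clock: 2.1
eef_pos: [0.4802, -0.0917, 0.1954]
tcp_rot: [-3.141, -0.0, 0.005]
wrist_force: [-0.3, -0.4, -1.0]
finger_gap: 0.0857
grip_force: 0.0
```

Run:
```python
from h import *
s=state();d=snapshot("wrist");cv2.imwrite("pics/w1.png",d["frame"]);s2=state()
print(s["eef_pos"],s["tcp_rot"],s["joint_vel"].round(3),s["qpos"].round(2),s2["eef_pos"],d["hand_eye"].round(3),d["intrinsics"].round(1))
np.savez("w1.npz",eef=s["eef_pos"],rot=s["tcp_rot"],**d)
```

```text
[ 0.48015033 -0.09174934  0.19536141] [-3.14134588e+00 -3.67321863e-05  4.50584517e-03] [ 0.033  0.01   0.043 -0.009  0.009 -0.     0.021] [ 0.27  0.13 -0.23  2.    0.03  1.01 -1.54] [ 0.48009583 -0.09330705  0.19528164] [[-0.001  0.962  0.272  0.069]
 [ 1.     0.001  0.     0.   ]
 [-0.     0.272 -0.962 -0.179]
 [ 0.     0.     0.     1.   ]] [[268.3   0.  259.8]
 [  0.  268.3 194. ]
 [  0.    0.    1. ]]
```

View pics/w1.png

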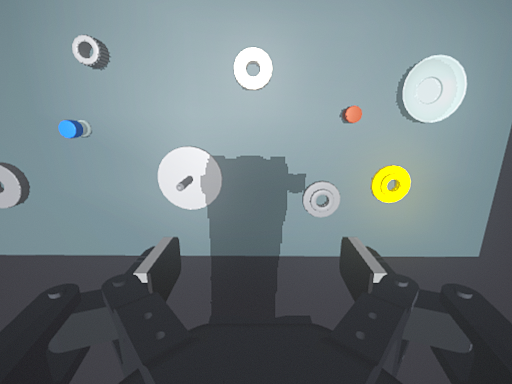

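Wrist view: wide spacer (253,68), collar lens (321,199), yellow (391,184), stand (190,178) partly shadowed, nut (87,50), base lens at the left edge (5,186).

```bash
cat >> h.py <<'E'
from scipy.spatial.transform import Rotation as Ro
def wristT(eef,rot,H):
    M=np.eye(4);M[:3,:3]=Ro.from_euler("xyz",rot).as_matrix();M[:3,3]=eef;return M@H
def wrist(name=None):
    s=state();d=snapshot("wrist")
    if name: cv2.imwrite(f"pics/{name}.png",d["frame"])
    return d["frame"],d["intrinsics"],wristT(s["eef_pos"],s["tcp_rot"],d["hand_eye"]),s
def proj(K,T,p):
    q=np.linalg.inv(T)@np.append(p,1);return K[0,0]*q[0]/-q[2]+K[0,2],K[1,1]*-q[1]/-q[2]+K[1,2]
E
python3 - <<'E'
from h import *
d=np.load("w1.npz");T=wristT(d["eef"],d["rot"],d["hand_eye"]);K=d["intrinsics"];I=d["frame"]
print(T.round(3))
blobs(I,K,T,dict(wide=(253,68,.014),collar=(321,199,.008),yellow=(391,184,.008)),win=32)
print(proj(K,T,[.4677,.0055,.058]),proj(K,T,[.4677,.0055,.008]))
# stand: brighter plate
c=I[135:220,145:235].astype(float);print(I[178,150:232:6].tolist())
E
```

```text
[[ 0.003  0.962  0.272  0.549]
 [-1.     0.003  0.001 -0.091]
 [ 0.    -0.272  0.962  0.374]
 [ 0.     0.     0.     1.   ]]
wide 252.6 67.7 xy [ 0.6092 -0.0824] diam mm 53 58
collar 321.3 199.0 xy [ 0.4388 -0.1795] diam mm 50 53
yellow 390.4 183.6 xy [ 0.4617 -0.275 ] diam mm 58 65
(np.float64(179.92980121733484), np.float64(187.65065400483113)) (np.float64(190.19256023557378), np.float64(178.73825630157472))
[[170, 164, 142], [167, 159, 138], [235, 231, 230], [235, 232, 231], [237, 233, 231], [238, 235, 232], [115, 111, 108], [136, 132, 130], [241, 238, 236], [177, 174, 172], [175, 173, 171], [176, 173, 171], [129, 124, 117], [124, 118, 105]]
```

>>> {"name": "send_rows", "arguments": {"targets": [0,0.5,0,0,0,0,1,0,1,0,0,0,0,1]}}

```text
clock: 2.32
eef_pos: [0.4801, -0.0156, 0.1951]
tcp_rot: [3.141, 0.0, -0.005]
wrist_force: [1.1, 0.9, -0.7]
finger_gap: 0.0856
grip_force: 0.0
```

>>> {"name": "send_rows", "arguments": {"targets": [0,0.5,0,0,0,0,1,0,1,0,0,0,0,1]}}

```text
clock: 2.48
eef_pos: [0.4802, 0.0665, 0.1953]
tcp_rot: [3.141, -0.0, -0.002]
wrist_force: [2.2, -0.1, 0.3]
finger_gap: 0.0853
grip_force: 0.0
```

>>> {"name": "send_rows", "arguments": {"targets": [0,0.5,0,0,0,0,1,0,1,0,0,0,0,1]}}

```text
clock: 2.65
eef_pos: [0.4804, 0.1468, 0.1954]
tcp_rot: [3.141, -0.0, -0.002]
wrist_force: [1.8, -0.9, 0.3]
finger_gap: 0.0855
grip_force: 0.0
```

>>> {"name": "send_rows", "arguments": {"targets": [0,0.5,0,0,0,0,1,0,1,0,0,0,0,1]}}

```text
clock: 2.82
eef_pos: [0.4806, 0.2269, 0.1953]
tcp_rot: [3.141, -0.0, -0.002]
wrist_force: [1.5, 0.3, -0.2]
finger_gap: 0.0854
grip_force: 0.0
```

>>> {"name": "send_rows", "arguments": {"targets": [-0.275,0.54,0,0,0,0,1,-0.275,0.54,0,0,0,0,1,-0.275,0.54,0,0,0,0,1,-0.275,0.54,0,0,0,0,1]}}

```text
clock: 3.15
eef_pos: [0.4586, 0.2687, 0.195]
tcp_rot: [3.141, 0.0, 0.0]
wrist_force: [0.2, -0.4, 0.8]
finger_gap: 0.0852
grip_force: 0.0
```

Run:
```python
from h import *
I,K,T,s=wrist("w2");print(s["eef_pos"],s["tcp_rot"],s["qpos"].round(2))
u,v=map(int,proj(K,T,[.458,.27,.016]));print(u,v)
blobs(I,K,T,dict(base=(u,v,.014)),win=50)
```

```text
[0.45856197 0.26874738 0.19499707] [3.14109887e+00 3.95777229e-04 1.91661886e-04] [-0.23  0.23 -0.49  1.9   0.12  1.04 -2.34]
258 171
base 258.5 171.8 xy [0.4575 0.2704] diam mm 17 18
```

View pics/w2.png

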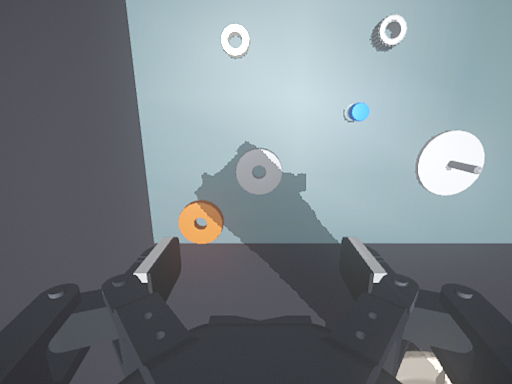

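Base_lens bore at (258,172), centre (0.4575, 0.2704), clear of the brown disc. Descending.

>>> {"name": "send_rows", "arguments": {"targets": [0,0.005,-0.5,0,0,0,1,0,0.005,-1,0,0,0,1]}}

```text
clock: 3.37
eef_pos: [0.4608, 0.2689, 0.1161]
tcp_rot: [-3.14, -0.005, -0.003]
wrist_force: [2.5, -0.9, -0.6]
finger_gap: 0.0853
grip_force: 0.0
```

>>> {"name": "send_rows", "arguments": {"targets": [0,0,-0.4,0,0,0,1,0,0,-0.8,0,0,0,1,0,0,-0.9,0,0,0,1,0,0,-1,0,0,0,1]}}

```text
clock: 3.7
eef_pos: [0.4584, 0.2682, 0.0344]
tcp_rot: [3.14, 0.002, -0.002]
wrist_force: [0.2, 0.4, 1.1]
finger_gap: 0.0852
grip_force: 0.0
```

>>> {"name": "send_rows", "arguments": {"targets": [0,0,-0.15,0,0,0,1,0,0,-0.3,0,0,0,1,0,0,-0.42,0,0,0,1,0,0,-0.42,0,0,0,1,0,0,-0.42,0,0,0,1]}}

```text
clock: 4.12
eef_pos: [0.4581, 0.27, 0.0017]
tcp_rot: [3.141, 0.0, 0.001]
wrist_force: [-0.3, 0.4, -0.2]
finger_gap: 0.0852
grip_force: 0.0
```

>>> {"name": "send_rows", "arguments": {"targets": [0,0,0,0,0,0,0.6,0,0,0,0,0,0,0.6,0,0,0,0,0,0,0.6,0,0,0,0,0,0,0.6,0,0,0,0,0,0,0.6,0,0,0,0,0,0,0.6], "grip_force": 45}}

```text
clock: 4.62
eef_pos: [0.4582, 0.2699, 0.0019]
tcp_rot: [-3.141, -0.0, 0.0]
wrist_force: [0.2, -0.3, -0.4]
finger_gap: 0.051
grip_force: 0.0
```

Run:
```python
from h import *
I,K,T,s=wrist("w3");print(s)
d=snapshot("side");cv2.imwrite("pics/s3.png",cv2.resize(d["frame"][180:340,180:400],None,fx=3.5,fy=3.5))
```

```text
{'clock': 4.6167, 'qpos': array([-0.31571572,  0.48741144, -0.41292149,  2.05294466,  0.31160179,
        0.66011344, -2.50463492]), 'joint_vel': array([ 0.00111696,  0.00177162, -0.0006851 ,  0.00087119,  0.00165432,
       -0.00164955,  0.00192809]), 'joint_efforts': array([ 3.44378786e-03, -8.34552670e+01, -6.37815043e+00, -3.02850294e+01,
        1.11773360e-02,  1.94928754e-03,  2.04776639e-03]), 'eef_pos': array([0.45824888, 0.26991475, 0.00185924]), 'tcp_rot': array([-3.14145848e+00, -2.61264365e-04,  2.93767239e-04]), 'wrist_force': array([ 0.22608539, -0.26309119, -0.41838259]), 'ft_torque': array([0.0595524 , 0.02217548, 0.02463952]), 'grip_force': 0.0, 'finger_gap': 0.050976739422626205}
```

View pics/s3.png

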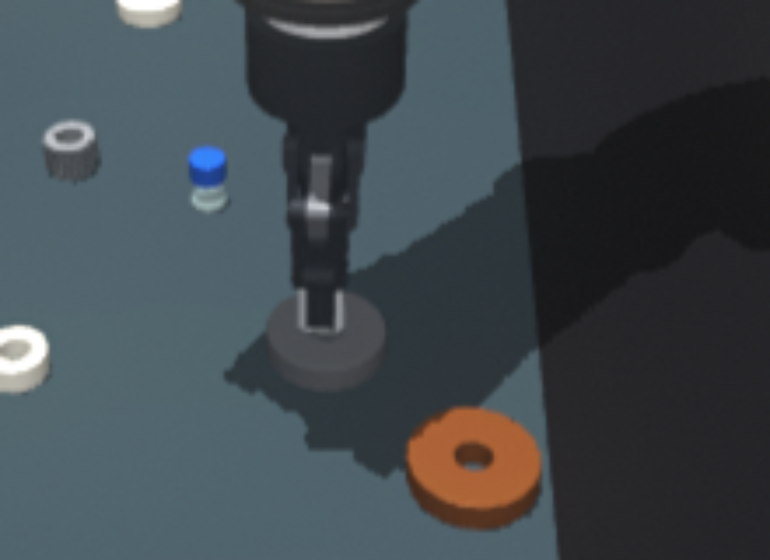

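Side view: the near pad's bottom edge sits above the lens top, around (325,330), so the fingers closed over the lens without touching it. The tips are higher than I assumed, so I'm measuring them in the wrist view.

Run:
```python
import cv2
a=cv2.imread("pics/w3.png")[110:340,90:430]
cv2.imwrite("pics/w3c.png",cv2.resize(a,None,fx=2.3,fy=2.3,interpolation=cv2.INTER_CUBIC))
```

```text
(no output)
```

View pics/w3c.png

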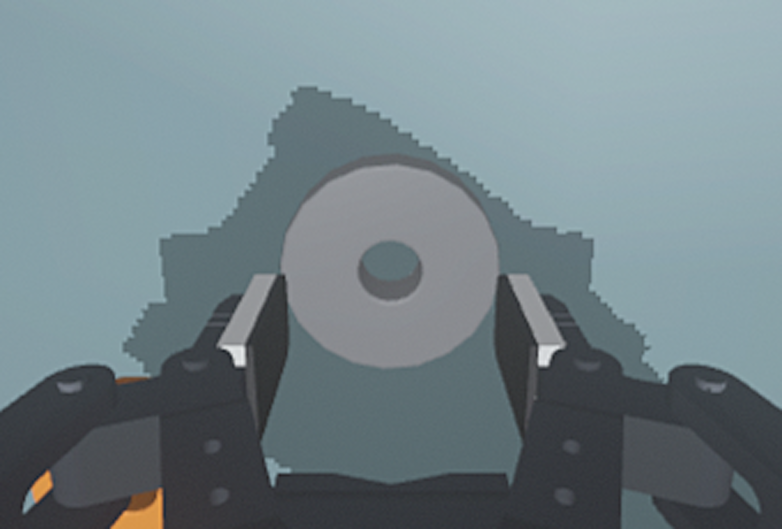

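Triangulating the pad tip corners (213,230) and (307,230) at a 51 mm gap puts the tips about 43 mm behind the reported TCP. The side view agrees, so the working offset is tips ≈ TCP + 0.044 (+0.047 at 64 mm). I'll open, go about 44 mm lower, and re-grip.

>>> {"name": "send_rows", "arguments": {"targets": [0,0,0,0,0,0,1,0,0,0,0,0,0,1,0,0,0,0,0,0,1,0,0,0,0,0,0,1,0,0,-0.1,0,0,0,1,0,0,-0.2,0,0,0,1,0,0,-0.2,0,0,0,1]}}

```text
clock: 5.3
eef_pos: [0.4573, 0.2693, -0.0161]
tcp_rot: [3.141, 0.002, 0.001]
wrist_force: [-0.1, 0.0, -0.7]
finger_gap: 0.0854
grip_force: 0.0
```

>>> {"name": "send_rows", "arguments": {"targets": [0,0,-0.1,0,0,0,1,0,0,-0.2,0,0,0,1,0,0,-0.3,0,0,0,1,0,0,-0.35,0,0,0,1,0,0,-0.35,0,0,0,1]}}

```text
clock: 5.72
eef_pos: [0.4575, 0.2696, -0.0435]
tcp_rot: [3.141, 0.001, 0.001]
wrist_force: [0.3, -0.3, 0.2]
finger_gap: 0.0857
grip_force: 0.0
```

Run:
```python
from h import *
I,K,T,s=wrist("w4");print(s["eef_pos"],s["wrist_force"],s["finger_gap"])
d=snapshot("side");a=cv2.resize(d["frame"][230:310,220:320],(500,400));b=cv2.resize(I[130:330,135:385],(500,400))
cv2.imwrite("pics/m4.png",cv2.resize(np.hstack([a,b]),(800,320)))
```

```text
[ 0.45745559  0.26955081 -0.04354988] [ 0.30002073 -0.31181666  0.2037017 ] 0.08570960923752398
```

View pics/m4.png

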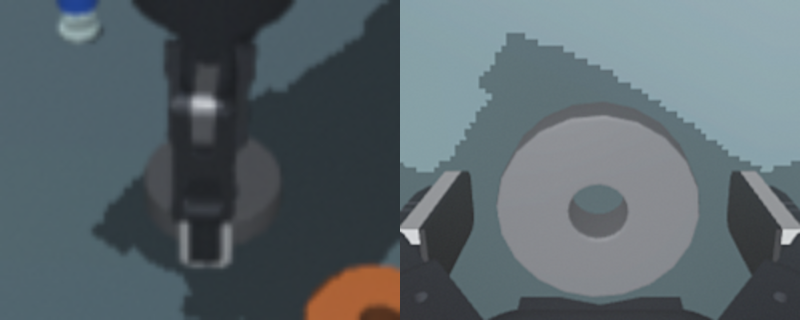

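Pads now straddle the disc with no contact force. Closing.

>>> {"name": "send_rows", "arguments": {"targets": [0,0,0,0,0,0,0.65,0,0,0,0,0,0,0.65,0,0,0,0,0,0,0.65,0,0,0,0,0,0,0.65,0,0,0,0,0,0,0.65,0,0,0,0,0,0,0.65], "grip_force": 45}}

```text
clock: 6.32
eef_pos: [0.4584, 0.2702, -0.0414]
tcp_rot: [-3.141, -0.001, 0.001]
wrist_force: [-3.4, -1.4, 13.1]
finger_gap: 0.0627
grip_force: 45.9
```

>>> {"name": "send_rows", "arguments": {"targets": [0,0,0.05,0,0,0,0.65,0,0,0.1,0,0,0,0.65,0,0,0.2,0,0,0,0.65,0,0,0.3,0,0,0,0.65,0,0,0.5,0,0,0,0.65,0,0,0.5,0,0,0,0.65,0,0,0.5,0,0,0,0.65]}}

```text
clock: 6.9
eef_pos: [0.4589, 0.2702, -0.0013]
tcp_rot: [-3.141, -0.002, 0.0]
wrist_force: [0.4, -0.7, -3.4]
finger_gap: 0.063
grip_force: 50.4
```

Run:
```python
from h import *
I,K,T,s=wrist("w5");print(s["eef_pos"],s["tcp_rot"],s["wrist_force"],s["finger_gap"],s["grip_force"])
d=snapshot("side");a=cv2.resize(d["frame"][210:310,210:335],(500,400));b=cv2.resize(I[110:310,135:385],(500,400))
cv2.imwrite("pics/m5.png",cv2.resize(np.hstack([a,b]),(800,320)))
```

```text
[ 0.4589167   0.27015906 -0.00134397] [-3.14059534e+00 -1.86061564e-03  8.04759798e-05] [ 0.43633933 -0.66806656 -3.44955741] 0.0629609714445633 50.444962810724974
```

View pics/m5.png

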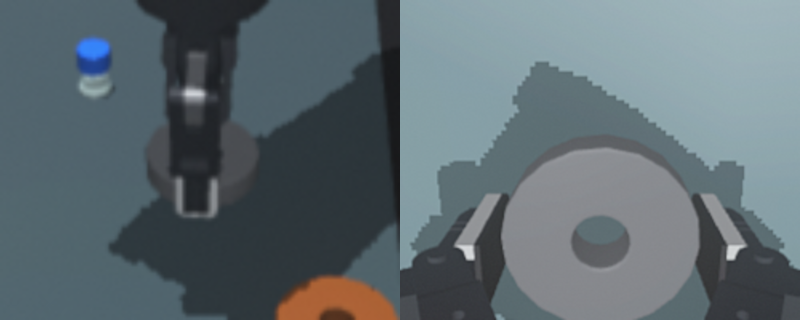

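Lens held level, with the wrist reading −3.4 N (its weight). Carrying it near the stand.

>>> {"name": "send_rows", "arguments": {"targets": [0,0,0.3,0,0,0,0.65,0,0,0.65,0,0,0,0.65,0,-0.4,0.65,0,0,0,0.65,0,-0.8,0.65,0,0,0,0.65,0,-0.8,0.65,0,0,0,0.65]}}

```text
clock: 7.42
eef_pos: [0.4577, 0.1995, 0.0489]
tcp_rot: [3.138, 0.001, -0.004]
wrist_force: [0.5, -1.0, -4.1]
finger_gap: 0.0625
grip_force: 51.7
```

>>> {"name": "send_rows", "arguments": {"targets": [0,-0.4,0,0,0,0,0.65,0.1,-0.8,0,0,0,0,0.65,0.1,-1,0,0,0,0,0.65,0.1,-1,0,0,0,0,0.65,0.1,-1,0,0,0,0,0.65]}}

```text
clock: 7.83
eef_pos: [0.4658, 0.1248, 0.0491]
tcp_rot: [3.141, 0.001, -0.002]
wrist_force: [-0.8, 0.8, -3.0]
finger_gap: 0.0628
grip_force: 51.8
```

```bash
cat >> h.py <<'E'
def heldbore(I,K,T,s,top,win=30,dz=.0):
    # centre of bore rim in the hand; top = height of rim above TCP
    e=s["eef_pos"];z=e[2]+top
    u,v=map(int,proj(K,T,[e[0],e[1],z]))
    c=cv2.resize(I[v-win:v+win,u-win:u+win],None,fx=6,fy=6,interpolation=cv2.INTER_CUBIC)
    g=cv2.cvtColor(c,cv2.COLOR_BGR2GRAY);return u,v,c,g
E
python3 - <<'E'
from h import *
I,K,T,s=wrist("w6");print(s["eef_pos"],s["tcp_rot"],s["wrist_force"],s["finger_gap"])
print(proj(K,T,[.4677,.0055,.058]),proj(K,T,s["eef_pos"]+[0,0,.0574]))
cv2.imwrite("pics/w6c.png",cv2.resize(I[60:330,110:480],None,fx=2.1,fy=2.1,interpolation=cv2.INTER_CUBIC))
E
```

```text
[0.46583059 0.1248067  0.04911116] [ 3.14117953e+00  9.97236903e-04 -1.70066429e-03] [-0.76622335  0.82980534 -2.95695223] 0.06275627258419057
(np.float64(435.7741970662323), np.float64(220.84967777633963)) (np.float64(259.9814434780186), np.float64(260.32163912172626))
```

View pics/w6c.png

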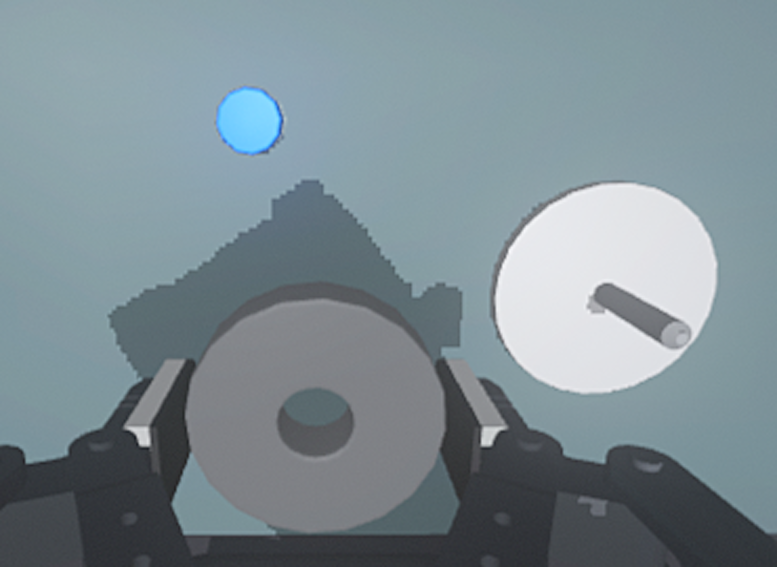

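Stand plate centre at about (605,288) in the crop, post tip (676,333), held bore (315,424).

Run:
```python
from h import *
I,K,T,_=wrist();s=state()
print("tip",ray(K,T,431.9,218.6,.0575),"bore",ray(K,T,260,261.9,s["eef_pos"][2]+.0574),s["eef_pos"])
m=cv2.inRange(I[100:290,300:500],(170,170,170),(255,255,255))
cs,_=cv2.findContours(m,cv2.RETR_EXTERNAL,cv2.CHAIN_APPROX_NONE);k=max(cs,key=cv2.contourArea)
(a,b),wh,_=cv2.fitEllipse(cv2.convexHull(k));print(a+300,b+100,wh,ray(K,T,a+300,b+100,.008))
```

```text
tip [0.46937027 0.00908934 0.0575    ] bore [0.46507031 0.12586996 0.10678901] [0.46592783 0.12654771 0.04938901]
399.3939437866211 196.9576187133789 (95.35301208496094, 110.20140075683594) [0.47009085 0.00648664 0.008     ]
```

>>> {"name": "send_rows", "arguments": {"targets": [0,-0.4,0,0,0,0,0.65,0,-0.8,0,0,0,0,0.65,0,-0.8,0,0,0,0,0.65]}}

```text
clock: 8.18
eef_pos: [0.4655, 0.0575, 0.0491]
tcp_rot: [3.14, 0.002, -0.003]
wrist_force: [0.9, -1.5, -3.8]
finger_gap: 0.0626
grip_force: 51.8
```

>>> {"name": "send_rows", "arguments": {"targets": [0.025,-0.34,0,0,0,0,0.65,0.05,-0.6,0,0,0,0,0.65,0.05,-0.68,0,0,0,0,0.65,0.05,-0.68,0,0,0,0,0.65,0.05,-0.68,0,0,0,0,0.65]}}

```text
clock: 8.6
eef_pos: [0.4702, 0.0085, 0.0496]
tcp_rot: [-3.141, 0.0, 0.001]
wrist_force: [-0.1, 0.3, -3.2]
finger_gap: 0.063
grip_force: 51.8
```

Run:
```python
from h import *
I,K,T,s=wrist("w7");print(s["eef_pos"],s["tcp_rot"],s["wrist_force"],s["finger_gap"])
cv2.imwrite("pics/w7c.png",cv2.resize(I[180:310,180:340],None,fx=4.5,fy=4.5,interpolation=cv2.INTER_CUBIC))
for xy in((.469,.007),(.4677,.0055)):print(proj(K,T,[*xy,.058]),proj(K,T,[*xy,.008]))
```

```text
[0.47019968 0.00851753 0.04960183] [-3.14110629e+00  3.62124317e-05  9.40834680e-04] [-0.05309543  0.34900133 -3.22004884] 0.06297354113338632
(np.float64(262.1073519254933), np.float64(225.27172644392292)) (np.float64(261.65022890943203), np.float64(203.01771140939817))
(np.float64(264.29447966720886), np.float64(227.03906081076065)) (np.float64(263.38403021896056), np.float64(204.45204554460707))
```

View pics/w7c.png

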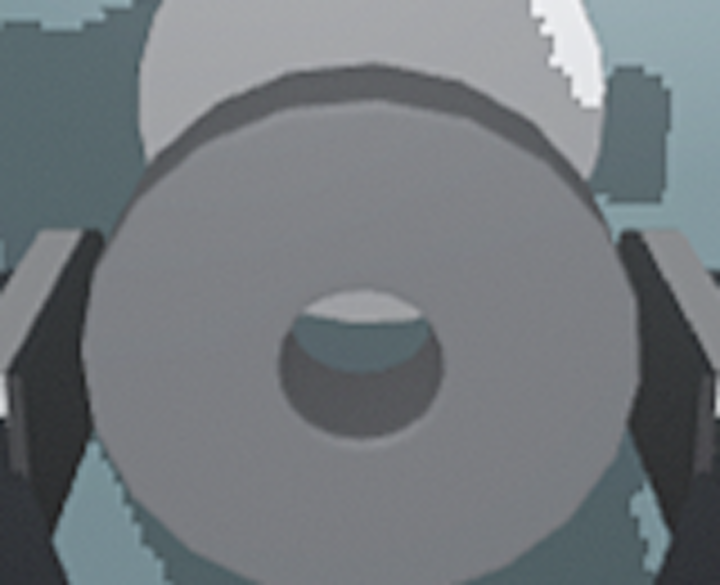

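Run:
```python
from h import *
I,K,T,s=wrist();print(s["eef_pos"])
for z in(.008,0):print(ray(K,T,261.5,251.4,z)+[.045,0,0])
print("plate y",ray(K,T,180+140/4.5,203,.008),ray(K,T,180+605/4.5,203,.008))
print("bore",ray(K,T,260,180+366/4.5,s["eef_pos"][2]+.0574))
```

```text
[0.47017025 0.00892533 0.04961884]
[0.46781224 0.00743054 0.008     ]
[0.46358697 0.00737566 0.        ]
plate y [0.46894887 0.05100964 0.008     ] [ 0.46902077 -0.03812757  0.008     ]
bore [0.4695409  0.00885703 0.10701884]
```

>>> {"name": "send_rows", "arguments": {"targets": [-0.015,-0.03,0,0,0,0,0.65,-0.015,-0.03,-0.2,0,0,0,0.65,-0.015,-0.03,-0.35,0,0,0,0.65,-0.015,-0.03,-0.5,0,0,0,0.65,-0.015,-0.03,-0.6,0,0,0,0.65,-0.015,-0.03,-0.6,0,0,0,0.65]}}

```text
clock: 9.2
eef_pos: [0.468, 0.0056, 0.0004]
tcp_rot: [-3.141, 0.002, 0.001]
wrist_force: [-1.7, -0.1, -4.0]
finger_gap: 0.0629
grip_force: 51.7
```

>>> {"name": "send_rows", "arguments": {"targets": [0,0,-0.12,0,0,0,0.65,0,0,-0.24,0,0,0,0.65,0,0,-0.34,0,0,0,0.65,0,0,-0.38,0,0,0,0.65,0,0,-0.38,0,0,0,0.65,0,0,-0.38,0,0,0,0.65]}}

```text
clock: 9.7
eef_pos: [0.4688, 0.0052, -0.0288]
tcp_rot: [-3.141, 0.0, 0.001]
wrist_force: [-0.1, -0.1, -1.9]
finger_gap: 0.0625
grip_force: 51.7
```

>>> {"name": "send_rows", "arguments": {"targets": [0,0,-0.02,0,0,0,0.65,0,0,-0.02,0,0,0,0.65]}}

```text
clock: 9.87
eef_pos: [0.4691, 0.0051, -0.0302]
tcp_rot: [-3.142, -0.0, 0.0]
wrist_force: [0.6, -0.6, -3.5]
finger_gap: 0.0631
grip_force: 51.7
```

>>> {"name": "send_rows", "arguments": {"targets": [0,0,-0.015,0,0,0,0.65,0,0,-0.015,0,0,0,0.65,0,0,-0.015,0,0,0,0.65]}}

```text
clock: 10.12
eef_pos: [0.469, 0.0051, -0.0314]
tcp_rot: [-3.142, -0.0, 0.0]
wrist_force: [0.1, -0.1, -2.9]
finger_gap: 0.0632
grip_force: 51.7
```

>>> {"name": "send_rows", "arguments": {"targets": [0,0,-0.015,0,0,0,0.65,0,0,-0.015,0,0,0,0.65,0,0,-0.015,0,0,0,0.65]}}

```text
clock: 10.37
eef_pos: [0.4689, 0.0051, -0.0327]
tcp_rot: [-3.142, 0.0, 0.0]
wrist_force: [0.1, 0.9, -3.7]
finger_gap: 0.0631
grip_force: 51.7
```

>>> {"name": "send_rows", "arguments": {"targets": [0,0,-0.012,0,0,0,0.65,0,0,-0.012,0,0,0,0.65,0,0,-0.012,0,0,0,0.65]}}

```text
clock: 10.62
eef_pos: [0.4691, 0.0051, -0.0333]
tcp_rot: [3.141, -0.0, 0.0]
wrist_force: [-3.7, -0.8, 10.7]
finger_gap: 0.0626
grip_force: 52.9
```

Contact exactly at the predicted height. Releasing and lifting.

>>> {"name": "send_rows", "arguments": {"targets": [0,0,0,0,0,0,0.8,0,0,0,0,0,0,0.9,0,0,0,0,0,0,1,0,0,0,0,0,0,1,0,0,0,0,0,0,1]}}

```text
clock: 11.03
eef_pos: [0.469, 0.0051, -0.0337]
tcp_rot: [-3.142, -0.0, 0.0]
wrist_force: [-0.9, -0.5, 0.2]
finger_gap: 0.0857
grip_force: 0.0
```

>>> {"name": "send_rows", "arguments": {"targets": [0,0,0.2,0,0,0,1,0,0,0.6,0,0,0,1,0,0,1,0,0,0,1,0,0,1,0,0,0,1]}}

```text
clock: 11.37
eef_pos: [0.4716, 0.0054, 0.051]
tcp_rot: [-3.141, -0.006, 0.0]
wrist_force: [2.7, -0.1, 0.2]
finger_gap: 0.0856
grip_force: 0.0
```

>>> {"name": "send_rows", "arguments": {"targets": [0,0,0.4,0,0,0,1,0.4,-0.3,0.6,0,0,0,1,0.8,-0.6,0.6,0,0,0,1,0.8,-0.6,0.6,0,0,0,1,0.8,-0.6,0.6,0,0,0,1]}}

```text
clock: 11.78
eef_pos: [0.5341, -0.0443, 0.0943]
tcp_rot: [-3.142, -0.001, -0.002]
wrist_force: [-0.8, 0.2, -0.6]
finger_gap: 0.0851
grip_force: 0.0
```

Run:
```python
from h import *
I,K,T,s=wrist("w8");print(s["eef_pos"],s["tcp_rot"],s["wrist_force"])
u,v=map(int,proj(K,T,[.609,-.083,.014]));print(u,v,proj(K,T,[.468,.0064,.058]))
blobs(I,K,T,dict(wide=(u,v,.016)),win=50)
cv2.imwrite("pics/w8c.png",cv2.resize(I,(640,480)))
```

```text
[ 0.53413222 -0.04432728  0.0942933 ] [-3.14153168e+00 -7.14696919e-04 -2.27050993e-03] [-0.77547677  0.2081989  -0.63631908]
301 111 (np.float64(204.32659966001376), np.float64(273.0916473811305))
wide 301.0 111.7 xy [ 0.6091 -0.0823] diam mm 50 53
```

View pics/w8c.png

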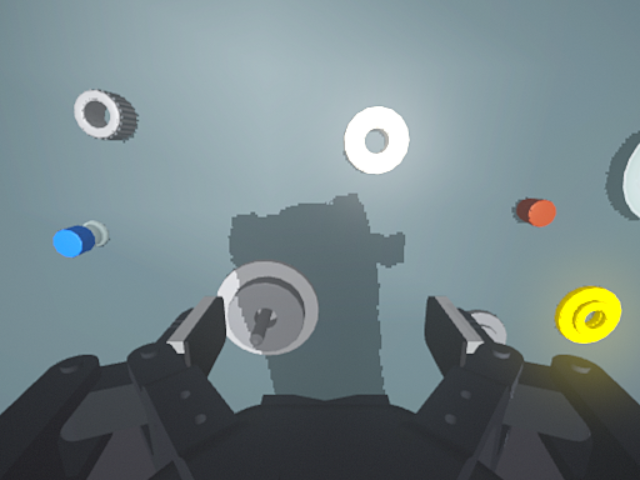

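Base lens sits on the stand with the post through its bore at (265,310); the wide spacer is at (377,140) in the scaled view. Fetching the spacer.

>>> {"name": "send_rows", "arguments": {"targets": [0.4,-0.2,0,0,0,0,1,0.8,-0.4,0,0,0,0,1,0.94,-0.48,-0.4,0,0,0,1,0.94,-0.48,-0.8,0,0,0,1,0.94,-0.48,-1,0,0,0,1,0.94,-0.48,-1,0,0,0,1]}}

```text
clock: 12.33
eef_pos: [0.6048, -0.0801, 0.0103]
tcp_rot: [-3.14, 0.007, 0.002]
wrist_force: [-0.9, -0.2, 0.8]
finger_gap: 0.0852
grip_force: 0.0
```

>>> {"name": "send_rows", "arguments": {"targets": [0,0,-0.2,0,0,0,1,0,0,-0.4,0,0,0,1,0,0,-0.55,0,0,0,1,0,0,-0.6,0,0,0,1,0,0,-0.6,0,0,0,1]}}

```text
clock: 12.75
eef_pos: [0.6076, -0.0808, -0.0339]
tcp_rot: [-3.141, 0.001, 0.001]
wrist_force: [-0.5, -0.5, -0.2]
finger_gap: 0.0856
grip_force: 0.0
```

Run:
```python
from h import *
I,K,T,s=wrist("w9");print(s["eef_pos"],s["wrist_force"])
u,v=map(int,proj(K,T,[.609,-.083,.016]));print(u,v)
m=cv2.inRange(I[v-70:v+70,u-60:u+60],(200,200,200),(255,255,255))
n,l,st,c=cv2.connectedComponentsWithStats(m)
for i in range(1,n):
    if st[i,4]>300:print(st[i],c[i]+[u-60,v-70])
cs,h=cv2.findContours(m,cv2.RETR_CCOMP,cv2.CHAIN_APPROX_NONE)
for k,hh in zip(cs,h[0]):
    if len(k)>30:
        (a,b),wh,_=cv2.fitEllipse(k);print("hole" if hh[3]>=0 else "outer",wh,ray(K,T,a+u-60,b+v-70,.016))
```

```text
[ 0.60762724 -0.08080851 -0.03386028] [-0.49395334 -0.53712703 -0.24655681]
264 250
[  15   30   88   80 4624] [262.22361592 249.33261246]
outer (78.76969909667969, 86.6547622680664) [ 0.60969886 -0.0820456   0.016     ]
hole (32.16263198852539, 35.74417495727539) [ 0.60889582 -0.0820723   0.016     ]
```

>>> {"name": "send_rows", "arguments": {"targets": [0.015,-0.012,0,0,0,0,0.8,0.015,-0.012,0,0,0,0,0.5,0.015,-0.012,0,0,0,0,0.5,0.015,-0.012,0,0,0,0,0.5,0.015,-0.012,0,0,0,0,0.5,0.015,-0.012,0,0,0,0,0.5,0.015,-0.012,0,0,0,0,0.5], "grip_force": 35}}

```text
clock: 13.38
eef_pos: [0.6099, -0.0824, -0.0325]
tcp_rot: [3.141, -0.001, 0.0]
wrist_force: [-2.3, 0.4, 11.3]
finger_gap: 0.0466
grip_force: 34.1
```

>>> {"name": "send_rows", "arguments": {"targets": [0,0,0.1,0,0,0,0.5,0,0,0.4,0,0,0,0.5,0,0,0.8,0,0,0,0.5,0,0,1,0,0,0,0.5,0,0,1,0,0,0,0.5]}}

```text
clock: 13.8
eef_pos: [0.6117, -0.0824, 0.0508]
tcp_rot: [3.141, -0.006, 0.0]
wrist_force: [1.3, -0.1, -0.4]
finger_gap: 0.0465
grip_force: 36.2
```

>>> {"name": "send_rows", "arguments": {"targets": [-0.4,0.25,0.2,0,0,0,0.5,-0.875,0.55,0.2,0,0,0,0.5,-0.875,0.55,0.2,0,0,0,0.5]}}

```text
clock: 14.05
eef_pos: [0.5337, -0.035, 0.0622]
tcp_rot: [-3.141, 0.003, 0.004]
wrist_force: [1.7, -0.7, -0.8]
finger_gap: 0.0467
grip_force: 36.3
```

>>> {"name": "send_rows", "arguments": {"targets": [-0.4,0.25,0,0,0,0,0.5,-0.7,0.45,0,0,0,0,0.5,-0.875,0.55,0,0,0,0,0.5,-0.875,0.55,0,0,0,0,0.5,-0.875,0.55,0,0,0,0,0.5,-0.875,0.55,0,0,0,0,0.5]}}

```text
clock: 14.55
eef_pos: [0.47, 0.0055, 0.0625]
tcp_rot: [3.142, -0.001, 0.0]
wrist_force: [0.5, -0.4, -0.3]
finger_gap: 0.0466
grip_force: 36.3
```

```bash
cat >> h.py <<'E'
def white(I,K,T,c,z,lo=200,w=60):
    u,v=map(int,proj(K,T,[*c,z]))
    m=cv2.inRange(I[v-w:v+w,u-w:u+w],(lo,)*3,(255,)*3)
    cs,h=cv2.findContours(m,cv2.RETR_CCOMP,cv2.CHAIN_APPROX_NONE)
    for k,hh in zip(cs,h[0]):
        if len(k)>30:
            (a,b),wh,_=cv2.fitEllipse(k);print("hole" if hh[3]>=0 else "outer",np.round(wh),ray(K,T,a+u-w,b+v-w,z).round(4))
E
python3 - <<'E'
from h import *
I,K,T,s=wrist("w10");print(s["eef_pos"],s["tcp_rot"],s["wrist_force"],s["finger_gap"])
e=s["eef_pos"];white(I,K,T,e[:2],e[2]+.0485,lo=170)
print(proj(K,T,[.468,.0064,.024]))
cv2.imwrite("pics/w10c.png",cv2.resize(I[130:330,135:385],(700,560)))
E
```

```text
[0.46995262 0.00549316 0.06252082] [ 3.14155473e+00 -6.85356904e-04  2.51814609e-04] [ 0.46103965 -0.39131297 -0.26046315] 0.04659664606410292
outer [78. 86.] [0.4699 0.0056 0.111 ]
hole [31. 35.] [0.4689 0.0056 0.111 ]
(np.float64(258.80451028914354), np.float64(204.99207146464224))
```

View pics/w10c.png

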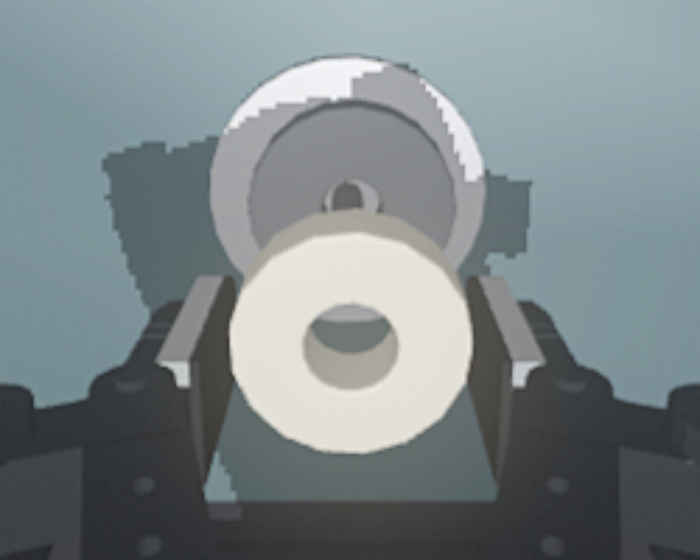

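Spacer bore (351,345) is aligned with the post (348,195), with the base lens and plate concentric behind it. Lowering.

>>> {"name": "send_rows", "arguments": {"targets": [-0.012,0.006,-0.2,0,0,0,0.5,-0.012,0.006,-0.4,0,0,0,0.5,-0.012,0.006,-0.55,0,0,0,0.5,-0.012,0.006,-0.7,0,0,0,0.5,-0.012,0.006,-0.8,0,0,0,0.5,-0.012,0.006,-0.84,0,0,0,0.5,-0.012,0.006,-0.84,0,0,0,0.5,-0.012,0.006,-0.84,0,0,0,0.5]}}

```text
clock: 15.27
eef_pos: [0.4687, 0.0062, -0.0047]
tcp_rot: [-3.141, -0.0, 0.0]
wrist_force: [-0.6, -0.5, 0.1]
finger_gap: 0.0464
grip_force: 36.3
```

>>> {"name": "send_rows", "arguments": {"targets": [0,0,-0.015,0,0,0,0.5,0,0,-0.015,0,0,0,0.5,0,0,-0.015,0,0,0,0.5]}}

```text
clock: 15.52
eef_pos: [0.4687, 0.0062, -0.0057]
tcp_rot: [-3.142, -0.001, 0.0]
wrist_force: [-0.1, 0.3, -1.3]
finger_gap: 0.0465
grip_force: 36.3
```

>>> {"name": "send_rows", "arguments": {"targets": [0,0,-0.015,0,0,0,0.5,0,0,-0.015,0,0,0,0.5,0,0,-0.015,0,0,0,0.5]}}

```text
clock: 15.77
eef_pos: [0.4684, 0.0062, -0.0072]
tcp_rot: [-3.142, -0.0, 0.0]
wrist_force: [0.0, -0.1, -0.5]
finger_gap: 0.0464
grip_force: 36.3
```

>>> {"name": "send_rows", "arguments": {"targets": [0,0,-0.012,0,0,0,0.5,0,0,-0.012,0,0,0,0.5,0,0,-0.012,0,0,0,0.5]}}

```text
clock: 16.02
eef_pos: [0.4683, 0.0062, -0.0083]
tcp_rot: [-3.142, 0.0, 0.0]
wrist_force: [0.6, -0.1, -1.4]
finger_gap: 0.0467
grip_force: 36.3
```

>>> {"name": "send_rows", "arguments": {"targets": [0,0,-0.01,0,0,0,0.5,0,0,-0.01,0,0,0,0.5,0,0,-0.01,0,0,0,0.5]}}

```text
clock: 16.27
eef_pos: [0.4684, 0.0062, -0.0086]
tcp_rot: [3.141, -0.0, 0.0]
wrist_force: [-5.2, -0.7, 14.3]
finger_gap: 0.0464
grip_force: 37.5
```

>>> {"name": "send_rows", "arguments": {"targets": [0,0,0,0,0,0,0.7,0,0,0,0,0,0,0.9,0,0,0,0,0,0,1,0,0,0,0,0,0,1,0,0,0,0,0,0,1]}}

```text
clock: 16.68
eef_pos: [0.4684, 0.0062, -0.0091]
tcp_rot: [-3.142, 0.0, 0.0]
wrist_force: [0.1, 0.3, 0.5]
finger_gap: 0.0858
grip_force: 0.0
```

>>> {"name": "send_rows", "arguments": {"targets": [0,0,0.2,0,0,0,1,0,0,0.6,0,0,0,1,0,0,1,0,0,0,1,0,0,1,0,0,0,1]}}

```text
clock: 17.02
eef_pos: [0.4711, 0.0066, 0.0757]
tcp_rot: [-3.141, -0.006, 0.0]
wrist_force: [2.5, 0.2, 0.8]
finger_gap: 0.0853
grip_force: 0.0
```

>>> {"name": "send_rows", "arguments": {"targets": [0,-0.4,0.3,0,0,-0.02,1,-0.1,-0.8,0.3,0,0,-0.04,1,-0.2,-1,0.3,0,0,-0.06,1,-0.2,-1,0.3,0,0,-0.08,1,-0.2,-1,0.3,0,0,-0.08,1]}}

```text
clock: 17.43
eef_pos: [0.4521, -0.0749, 0.0951]
tcp_rot: [3.141, -0.0, -0.511]
wrist_force: [1.3, 0.0, 0.5]
finger_gap: 0.0854
grip_force: 0.0
```

>>> {"name": "send_rows", "arguments": {"targets": [-0.08,-0.4,0,0,0,0,1,-0.16,-0.8,0,0,0,0,1,-0.16,-1,0,0,0,0,1,-0.16,-1,0,0,0,0,1,-0.16,-1,0,0,0,0,1]}}

```text
clock: 17.85
eef_pos: [0.4398, -0.1538, 0.0948]
tcp_rot: [-3.141, 0.0, -0.499]
wrist_force: [0.1, -0.2, 0.2]
finger_gap: 0.0856
grip_force: 0.0
```

Run:
```python
from h import *
I,K,T,s=wrist("w11");print(s["eef_pos"],s["tcp_rot"],s["wrist_force"],s["qpos"].round(2))
u,v=map(int,proj(K,T,[.4387,-.180,.008]));print(u,v)
blobs(I,K,T,dict(collar=(u,v,.008)),win=55,thr=25)
c=I[v-45:v+45,u-45:u+45];g=cv2.cvtColor(c,cv2.COLOR_BGR2GRAY)
for r in g[::6,::5]:print(*r)
```

```text
[ 0.43976067 -0.15379139  0.09484187] [-3.14139960e+00  1.13075065e-04 -4.99351672e-01] [ 0.09519026 -0.18598694  0.19976009] [ 0.42  0.23 -0.24  2.15  0.08  0.78 -1.95]
283 177
collar 283.5 179.1 xy [ 0.437  -0.1794] diam mm 18 19
176 177 178 177 178 179 179 179 180 180 182 183 183 184 183 184 185 185
174 174 176 176 176 177 178 177 179 179 179 180 182 183 183 183 183 184
173 173 173 175 175 174 176 177 178 178 178 179 181 181 182 181 183 182
171 171 171 172 172 173 174 174 180 170 163 178 178 179 181 181 181 181
169 171 170 172 172 174 132 235 143 145 147 220 163 178 179 178 178 180
168 170 170 174 176 190 221 144 141 117 135 145 210 208 176 177 177 177
174 108 111 113 102 147 146 147 144 142 141 143 139 209 159 174 173 173
110 111 112 111 134 146 120 142 110 112 113 143 138 130 195 171 171 171
111 110 110 110 136 143 135 137 110 110 112 135 138 139 200 169 169 169
110 107 108 108 115 141 138 139 105 102 102 144 135 139 150 168 168 151
106 107 108 106 107 140 140 136 138 140 137 131 137 134 108 108 110 110
106 108 106 107 106 105 120 138 138 135 136 137 114 106 107 106 109 108
106 105 105 105 104 105 106 105 105 103 105 103 107 105 107 107 107 107
105 105 106 103 104 105 105 105 104 105 104 104 105 103 104 104 105 107
104 105 105 104 104 104 103 102 103 103 104 102 105 103 103 103 126 155
```

>>> {"name": "send_rows", "arguments": {"targets": [-0.015,-0.325,0,0,0,0,1,-0.015,-0.325,-0.3,0,0,0,1,-0.015,-0.325,-0.6,0,0,0,1,-0.015,-0.325,-0.9,0,0,0,1,-0.015,-0.325,-0.9,0,0,0,1]}}

```text
clock: 18.32
eef_pos: [0.4366, -0.1775, 0.0197]
tcp_rot: [3.141, 0.005, -0.498]
wrist_force: [-1.5, 1.1, -0.4]
finger_gap: 0.0853
grip_force: 0.0
```

>>> {"name": "send_rows", "arguments": {"targets": [0,0,-0.2,0,0,0,1,0,0,-0.4,0,0,0,1,0,0,-0.6,0,0,0,1,0,0,-0.75,0,0,0,1,0,0,-0.78,0,0,0,0.69,0,0,-0.78,0,0,0,0.69,0,0,-0.78,0,0,0,0.69]}}

```text
clock: 18.9
eef_pos: [0.4391, -0.1794, -0.0385]
tcp_rot: [-3.141, -0.001, -0.501]
wrist_force: [0.0, -0.3, -0.1]
finger_gap: 0.0587
grip_force: 0.0
```

Run:
```python
from h import *
I,K,T,s=wrist("w12");print(s["eef_pos"],s["tcp_rot"],s["wrist_force"],s["finger_gap"])
e=s["eef_pos"];print(proj(K,T,[*e[:2],.014]),proj(K,T,[.4385,-.1797,.014]))
cv2.imwrite("pics/w12c.png",cv2.resize(I[160:320,160:360],(750,600)))
```

```text
[ 0.43909501 -0.17936649 -0.03846401] [-3.14124991e+00 -6.99340155e-04 -5.00865074e-01] [ 0.01587095 -0.26704868 -0.07964929] 0.058748811667187886
(np.float64(260.21673996655795), np.float64(255.32464437723038)) (np.float64(261.3202793640492), np.float64(255.94515614285612))
```

>>> {"name": "send_rows", "arguments": {"targets": [0,0,-0.013,0,0,0,0.69,0,0,-0.025,0,0,0,0.69,0,0,-0.025,0,0,0,0.69,0,0,-0.025,0,0,0,0.69]}}

```text
clock: 19.28
eef_pos: [0.4389, -0.1799, -0.0408]
tcp_rot: [-3.141, -0.001, -0.502]
wrist_force: [0.5, 0.9, 8.9]
finger_gap: 0.0588
grip_force: 4.1
```

Light bench contact at −0.0408, so that's the tip level. Back up 2 mm and grip the flange.

>>> {"name": "send_rows", "arguments": {"targets": [0,0,0.025,0,0,0,0.69,0,0,0.025,0,0,0,0.55,0,0,0.025,0,0,0,0.55,0,0,0.025,0,0,0,0.55,0,0,0.025,0,0,0,0.55,0,0,0.025,0,0,0,0.55], "grip_force": 40}}

```text
clock: 19.78
eef_pos: [0.4386, -0.1799, -0.0385]
tcp_rot: [3.142, -0.001, -0.503]
wrist_force: [-5.2, 1.9, 22.5]
finger_gap: 0.0515
grip_force: 37.4
```

>>> {"name": "send_rows", "arguments": {"targets": [0,0,0.03,0,0,0,0.55,0,0,0.1,0,0,0,0.55,0,0,0.2,0,0,0,0.55,0,0,0.3,0,0,0,0.55,0,0,0.3,0,0,0,0.55,0,0,0.3,0,0,0,0.55]}}

```text
clock: 20.28
eef_pos: [0.4389, -0.18, -0.0147]
tcp_rot: [-3.141, -0.001, -0.502]
wrist_force: [0.5, 0.3, -2.1]
finger_gap: 0.0511
grip_force: 42.0
```

>>> {"name": "send_rows", "arguments": {"targets": [0,0,0.3,0,0,0,0.55,0,0,0.7,0,0,0,0.55,0,0,0.9,0,0,0,0.55,0,0,0.9,0,0,0,0.55]}}

```text
clock: 20.62
eef_pos: [0.4402, -0.1804, 0.0595]
tcp_rot: [-3.141, -0.005, -0.502]
wrist_force: [1.4, -1.2, -1.3]
finger_gap: 0.0512
grip_force: 42.9
```

>>> {"name": "send_rows", "arguments": {"targets": [0.1,0.4,0,0,0,0,0.55,0.2,0.8,0,0,0,0,0.55,0.2,1,0,0,0,0,0.55]}}

```text
clock: 20.87
eef_pos: [0.4553, -0.0967, 0.0561]
tcp_rot: [-3.14, -0.0, -0.501]
wrist_force: [0.3, 0.9, -1.9]
finger_gap: 0.051
grip_force: 42.9
```

>>> {"name": "send_rows", "arguments": {"targets": [0.09,0.4,0,0,0,0,0.55,0.16,0.8,0,0,0,0,0.55,0.16,1,0,0,0,0,0.55,0.16,1,0,0,0,0,0.55,0.16,1,0,0,0,0,0.55]}}

```text
clock: 21.28
eef_pos: [0.4667, -0.019, 0.0558]
tcp_rot: [3.141, 0.001, -0.5]
wrist_force: [0.0, -0.3, -2.5]
finger_gap: 0.0512
grip_force: 42.9
```

Run:
```python
from h import *
I,K,T,s=wrist("w13");print(s["eef_pos"],s["tcp_rot"],s["wrist_force"],s["finger_gap"])
e=s["eef_pos"];z=e[2]+.0525;u,v=map(int,proj(K,T,[*e[:2],z]));print("tcp px",u,v,"stand px",proj(K,T,[.468,.0064,.04]))
cv2.imwrite("pics/w13c.png",cv2.resize(I[100:340,130:450],(800,600),interpolation=cv2.INTER_CUBIC))
blobs(I,K,T,dict(bore=(u,v,z)),win=22,thr=22)
white(I,K,T,(.468,.0064),.04,lo=190)
```

```text
[ 0.46670563 -0.01897759  0.05578367] [ 3.14123055e+00  1.00411901e-03 -5.00107042e-01] [ 0.04300355 -0.29450319 -2.50804811] 0.05117558828757501
tcp px 260 255 stand px (np.float64(230.74569475667815), np.float64(225.10116569005547))
bore 260.7 258.0 xy [ 0.4653 -0.0185] diam mm 14 20
outer [21. 49.] [0.4816 0.0078 0.04  ]
outer [27. 61.] [ 5.045e-01 -5.000e-04  4.000e-02]
```

>>> {"name": "send_rows", "arguments": {"targets": [0.022,0.15,0,0,0,0,0.55,0.022,0.31,0,0,0,0,0.55,0.022,0.31,0,0,0,0,0.55,0.022,0.31,-0.15,0,0,0,0.55,0.022,0.31,-0.3,0,0,0,0.55,0.022,0.31,-0.4,0,0,0,0.55,0.022,0.31,-0.4,0,0,0,0.55]}}

```text
clock: 21.92
eef_pos: [0.4677, 0.0038, 0.023]
tcp_rot: [3.14, 0.002, -0.504]
wrist_force: [-1.7, 0.4, -2.1]
finger_gap: 0.0515
grip_force: 42.9
```

>>> {"name": "send_rows", "arguments": {"targets": [0,0,-0.08,0,0,0,0.55,0,0,-0.16,0,0,0,0.55,0,0,-0.22,0,0,0,0.55,0,0,-0.22,0,0,0,0.55,0,0,-0.22,0,0,0,0.55]}}

```text
clock: 22.33
eef_pos: [0.4688, 0.0051, 0.0068]
tcp_rot: [3.141, 0.0, -0.502]
wrist_force: [-0.4, 0.3, -1.8]
finger_gap: 0.051
grip_force: 42.9
```

>>> {"name": "send_rows", "arguments": {"targets": [0,0,-0.015,0,0,0,0.55,0,0,-0.015,0,0,0,0.55,0,0,-0.015,0,0,0,0.55]}}

```text
clock: 22.58
eef_pos: [0.4691, 0.0051, 0.0059]
tcp_rot: [-3.141, -0.0, -0.502]
wrist_force: [-1.3, 0.7, -1.2]
finger_gap: 0.0508
grip_force: 42.9
```

>>> {"name": "send_rows", "arguments": {"targets": [0,0,-0.02,0,0,0,0.55,0,0,-0.02,0,0,0,0.55,0,0,-0.02,0,0,0,0.55]}}

```text
clock: 22.83
eef_pos: [0.4689, 0.005, 0.0042]
tcp_rot: [-3.142, 0.0, -0.502]
wrist_force: [-0.4, -0.2, -1.6]
finger_gap: 0.0512
grip_force: 42.9
```

>>> {"name": "send_rows", "arguments": {"targets": [0,0,-0.012,0,0,0,0.55,0,0,-0.012,0,0,0,0.55,0,0,-0.012,0,0,0,0.55]}}

```text
clock: 23.08
eef_pos: [0.4689, 0.0051, 0.0032]
tcp_rot: [-3.142, 0.0, -0.502]
wrist_force: [-0.8, -0.7, -2.5]
finger_gap: 0.0514
grip_force: 42.9
```

>>> {"name": "send_rows", "arguments": {"targets": [0,0,-0.01,0,0,0,0.55,0,0,-0.01,0,0,0,0.55,0,0,-0.01,0,0,0,0.55]}}

```text
clock: 23.33
eef_pos: [0.4689, 0.0051, 0.0024]
tcp_rot: [-3.142, 0.0, -0.502]
wrist_force: [-0.7, -0.2, -2.1]
finger_gap: 0.0515
grip_force: 42.9
```

>>> {"name": "send_rows", "arguments": {"targets": [0,0,-0.01,0,0,0,0.55,0,0,-0.01,0,0,0,0.55,0,0,-0.01,0,0,0,0.55]}}

```text
clock: 23.58
eef_pos: [0.469, 0.005, 0.0017]
tcp_rot: [-3.141, -0.0, -0.502]
wrist_force: [-2.2, 0.0, 2.6]
finger_gap: 0.0512
grip_force: 43.3
```

>>> {"name": "send_rows", "arguments": {"targets": [0,0,-0.008,0,0,0,0.55,0,0,-0.008,0,0,0,0.55,0,0,-0.008,0,0,0,0.55]}}

```text
clock: 23.83
eef_pos: [0.4691, 0.005, 0.0016]
tcp_rot: [3.142, -0.0, -0.502]
wrist_force: [-6.4, -0.5, 18.2]
finger_gap: 0.051
grip_force: 44.8
```

>>> {"name": "send_rows", "arguments": {"targets": [0,0,0,0,0,0,0.7,0,0,0,0,0,0,0.9,0,0,0,0,0,0,1,0,0,0,0,0,0,1,0,0,0,0,0,0,1]}}

```text
clock: 24.25
eef_pos: [0.4689, 0.005, 0.0009]
tcp_rot: [3.142, 0.0, -0.502]
wrist_force: [0.2, 0.0, 0.4]
finger_gap: 0.0853
grip_force: 0.0
```

>>> {"name": "send_rows", "arguments": {"targets": [0,0,0.2,0,0,0,1,0,0,0.6,0,0,0,1,0,0,1,0,0,0,1,0,0,1,0,0,0,1]}}

```text
clock: 24.58
eef_pos: [0.4717, 0.0054, 0.0857]
tcp_rot: [-3.138, -0.005, -0.502]
wrist_force: [2.9, 0.5, 1.0]
finger_gap: 0.0858
grip_force: 0.0
```

>>> {"name": "send_rows", "arguments": {"targets": [0.4,0.3,0.2,0,0,0,1,0.8,0.5,0.2,0,0,0,1,0.8,0.5,0.2,0,0,0,1,0.8,0.5,0.2,0,0,0,1]}}

```text
clock: 24.92
eef_pos: [0.534, 0.0462, 0.0968]
tcp_rot: [-3.141, -0.0, -0.501]
wrist_force: [-0.9, -1.0, -0.7]
finger_gap: 0.0854
grip_force: 0.0
```

Run:
```python
from h import *
I,K,T,s=wrist("w14");print(s["eef_pos"],s["tcp_rot"],s["wrist_force"])
u,v=map(int,proj(K,T,[.628,.115,.024]));print(u,v)
blobs(I,K,T,dict(nut=(u,v,.024)),win=40,thr=25)
c=I[v-20:v+20,u-20:u+20]
print(cv2.cvtColor(c,cv2.COLOR_BGR2GRAY)[::3,::2])
su,sv=map(int,proj(K,T,[.468,.0064,.054]));print(su,sv)
d=snapshot("top");cv2.imwrite("pics/t14.png",d["frame"]);d=snapshot("side");cv2.imwrite("pics/s14.png",d["frame"])
```

```text
[0.53403844 0.04620267 0.09679427] [-3.14074306e+00 -2.07390092e-05 -5.00910836e-01] [-0.86212732 -1.04331011 -0.68041747]
145 140
nut 146.8 141.5 xy [0.6269 0.1147] diam mm 33 36
[[162 161 162 162 164 163 164 163 165 166 165 165 165 167 167 169 166 168
  167 168]
 [162 160 162 161 162 163 164 164 165 166 139 147 138 122 141 127 168 174
  171 168]
 [161 161 162 162 161 164 137 203 216 230 235 239 221 200 156  95 104 103
  103 143]
 [159 161 161 161 142 209 228 229 230 232 231 231 236 240 246 243 158 101
  107 113]
 [160 159 160 155 218 228 232 217 197 180 159 161 193 215 230 240 251 235
  119 106]
 [158 159 158 208 226 233 236 167  99 107 107 106 107 142 180 202 235 252
  213 165]
 [160 159 156 217 230 240 196  99 109 107 108 104 168 164 164 172 222 238
  232 177]
 [158 158 154 213 230 244 191 106 107 109 107 126 166 163 162 161 202 229
  247 222]
 [158 157 154 214 228 247 187 107 112 111 112 108 156 163 163 162 196 228
  242 215]
 [156 156 157 148 221 232 247 193 110 118 118 115 112 135 164 145 224 229
  244 192]
 [156 156 157 157 167 225 232 244 228 152 107 118 118 112 153 225 228 232
  236 113]
 [154 154 156 157 156 168 212 226 234 237 238 233 237 233 230 227 230 234
  145 134]
 [155 155 156 157 156 158 154 178 213 207 227 227 226 226 227 229 176 142
   95 131]
 [154 155 154 156 157 156 157 157 157 162 147 173 143 152 117 145 165 166
  164 162]]
333 242
```

>>> {"name": "send_rows", "arguments": {"targets": [0.4,0.35,0,0,0,0,1,0.8,0.7,-0.2,0,0,0,1,1,0.85,-0.5,0,0,0,1,1,0.85,-0.5,0,0,0,1,1,0.85,-0.5,0,0,0,1]}}

```text
clock: 25.48
eef_pos: [0.6115, 0.1131, 0.055]
tcp_rot: [3.139, 0.003, -0.501]
wrist_force: [-0.6, 0.6, 0.4]
finger_gap: 0.0855
grip_force: 0.0
```

Run:
```python
from h import *
I,K,T,s=wrist("w15");print(s["eef_pos"],s["tcp_rot"],s["wrist_force"])
white(I,K,T,(.627,.1148),.024,lo=175,w=40)
white(I,K,T,(.627,.1148),.024,lo=195,w=40)
```

```text
[0.61153812 0.11310583 0.05501885] [ 3.13943842e+00  2.90599987e-03 -5.01399010e-01] [-0.57673532  0.64882775  0.3504072 ]
outer [26. 27.] [0.6262 0.1152 0.024 ]
outer [38. 47.] [0.621  0.1147 0.024 ]Traceback (most recent call last):
  File "<stdin>", line 4, in <module>
  File "h.py", line 39, in white
    for k,hh in zip(cs,h[0]):
                       ~^^^
TypeError: 'NoneType' object is not subscriptable
```

>>> {"name": "send_rows", "arguments": {"targets": [0.175,0.015,-0.1,0,0,0,1,0.175,0.015,-0.3,0,0,0,1,0.175,0.015,-0.5,0,0,0,1,0.175,0.015,-0.7,0,0,0,1,0.175,0.015,-0.9,0,0,0,1,0.175,0.015,-0.9,0,0,0,1]}}

```text
clock: 26.03
eef_pos: [0.625, 0.1123, -0.0164]
tcp_rot: [3.139, 0.002, -0.504]
wrist_force: [-1.4, -0.8, -0.1]
finger_gap: 0.0853
grip_force: 0.0
```

>>> {"name": "send_rows", "arguments": {"targets": [0,0,-0.08,0,0,0,1,0,0,-0.15,0,0,0,1,0,0,-0.15,0,0,0,1,0,0,-0.15,0,0,0,1]}}

```text
clock: 26.37
eef_pos: [0.6271, 0.1141, -0.0264]
tcp_rot: [-3.141, -0.0, -0.502]
wrist_force: [1.0, -0.5, 0.7]
finger_gap: 0.0851
grip_force: 0.0
```

Run:
```python
from h import *
I,K,T,s=wrist("w16");print(s["eef_pos"],s["tcp_rot"],s["wrist_force"])
for lo in(140,155,170):
    print(lo)
    try: white(I,K,T,(.627,.1148),.024,lo=lo,w=45)
    except Exception as e: print(e)
```

```text
[ 0.62712066  0.11407385 -0.02643763] [-3.14128872e+00 -4.81387768e-04 -5.02468495e-01] [ 1.0366848  -0.48767484  0.7158076 ]
140
outer [52. 57.] [0.6271 0.1147 0.024 ]
hole [32. 35.] [0.6269 0.1148 0.024 ]
155
outer [51. 56.] [0.6272 0.1147 0.024 ]
hole [33. 36.] [0.6269 0.1148 0.024 ]
170
outer [50. 56.] [0.6271 0.1147 0.024 ]
hole [33. 37.] [0.6269 0.1148 0.024 ]
```

>>> {"name": "send_rows", "arguments": {"targets": [0,0.008,0,0,0,0,0.6,0,0.008,0,0,0,0,0.33,0,0.008,0,0,0,0,0.33,0,0.008,0,0,0,0,0.33,0,0.008,0,0,0,0,0.33,0,0.008,0,0,0,0,0.33,0,0.008,0,0,0,0,0.33], "grip_force": 30}}

```text
clock: 27.0
eef_pos: [0.6271, 0.1149, -0.0267]
tcp_rot: [-3.141, -0.0, -0.502]
wrist_force: [-1.5, -0.1, 6.3]
finger_gap: 0.0304
grip_force: 29.5
```

>>> {"name": "send_rows", "arguments": {"targets": [0,0,0.05,0,0,0,0.33,0,0,0.2,0,0,0,0.33,0,0,0.5,0,0,0,0.33,0,0,1,0,0,0,0.33,0,0,1,0,0,0,0.33]}}

```text
clock: 27.42
eef_pos: [0.6304, 0.116, 0.0603]
tcp_rot: [-3.136, -0.006, -0.502]
wrist_force: [2.5, 0.9, 0.8]
finger_gap: 0.0304
grip_force: 29.9
```

Run:
```python
from h import *
I,K,T,s=wrist("w17");print(s["eef_pos"],s["wrist_force"],s["finger_gap"],s["grip_force"])
e=s["eef_pos"]
for lo in(130,150):white(I,K,T,e[:2],e[2]+.050,lo=lo,w=50)
```

```text
[0.63043994 0.11597163 0.06034262] [2.53241545 0.91299443 0.78048096] 0.030368820804712125 29.86434504389763
outer [14. 22.] [0.6069 0.1171 0.1103]
outer [21. 46.] [0.6138 0.1367 0.1103]
outer [11. 46.] [0.6231 0.0956 0.1103]
outer [52. 57.] [0.6301 0.1161 0.1103]
hole [32. 35.] [0.6298 0.1162 0.1103]
outer [11. 48.] [0.6435 0.1335 0.1103]
outer [19. 19.] [0.6049 0.118  0.1103]
outer [ 9. 46.] [0.6221 0.0956 0.1103]
outer [10. 42.] [0.6433 0.1334 0.1103]
outer [51. 56.] [0.63   0.1161 0.1103]
hole [33. 36.] [0.6298 0.1162 0.1103]
```

>>> {"name": "send_rows", "arguments": {"targets": [-0.3,-0.2,0.15,0,0,0,0.33,-0.65,-0.44,0.15,0,0,0,0.33,-1,-0.68,0.15,0,0,0,0.33]}}

```text
clock: 27.72
eef_pos: [0.5461, 0.0603, 0.0655]
tcp_rot: [-3.141, -0.001, -0.502]
wrist_force: [0.2, -0.7, -0.5]
finger_gap: 0.0303
grip_force: 29.9
```

>>> {"name": "send_rows", "arguments": {"targets": [-0.35,-0.24,0,0,0,0,0.33,-0.7,-0.48,0,0,0,0,0.33,-0.97,-0.68,0,0,0,0,0.33,-0.97,-0.68,0,0,0,0,0.33,-0.97,-0.68,0,0,0,0,0.33,-0.97,-0.68,0,0,0,0,0.33]}}

```text
clock: 28.22
eef_pos: [0.47, 0.0063, 0.0655]
tcp_rot: [-3.141, -0.001, -0.502]
wrist_force: [-0.2, 0.3, -0.9]
finger_gap: 0.0302
grip_force: 29.9
```

Run:
```python
from h import *
I,K,T,s=wrist("w18");print(s["eef_pos"],s["wrist_force"],s["finger_gap"],s["grip_force"])
e=s["eef_pos"];white(I,K,T,e[:2],e[2]+.0507,lo=140,w=50)
cv2.imwrite("pics/w18c.png",cv2.resize(I[130:330,135:385],(750,600)))
print(proj(K,T,[.468,.0064,.058]))
```

```text
[0.47000167 0.00625453 0.06547158] [-0.23880105  0.30802893 -0.9013514 ] 0.03016128123669053 29.9300573207438
outer [ 8. 12.] [0.478  0.028  0.1162]
outer [51. 56.] [0.4703 0.0063 0.1162]
hole [32. 36.] [0.4699 0.0065 0.1162]
outer [ 3. 27.] [0.4876 0.0218 0.1162]
outer [16. 56.] [ 0.4707 -0.0187  0.1162]
outer [19. 51.] [0.4937 0.0176 0.1162]
(np.float64(261.24596427645406), np.float64(217.8238606900443))
```

View pics/w18c.png

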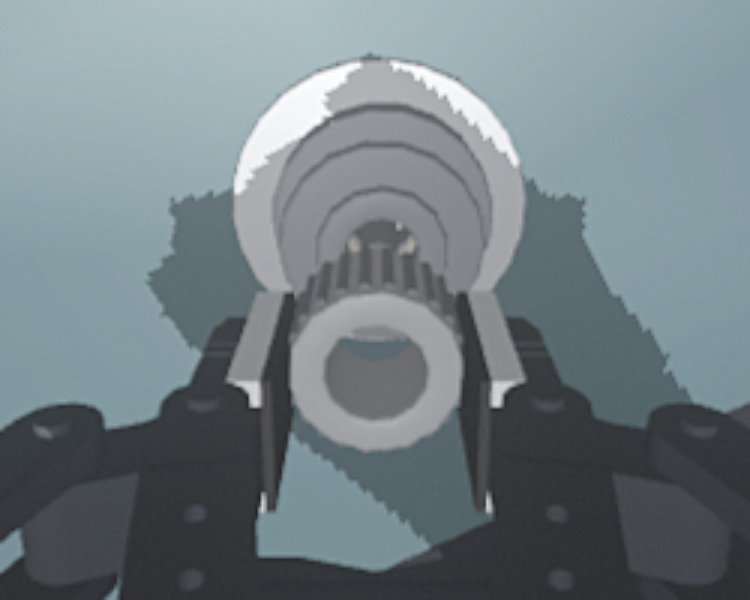

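Lens, spacer flange and collar lens are stacked flat and concentric on the plate. The nut bore (376,373) is aligned with the collar and post column (381). Lowering the nut.

>>> {"name": "send_rows", "arguments": {"targets": [-0.015,-0.006,-0.1,0,0,0,0.33,-0.015,-0.006,-0.2,0,0,0,0.33,-0.015,-0.006,-0.3,0,0,0,0.33,-0.015,-0.006,-0.4,0,0,0,0.33,-0.015,-0.006,-0.42,0,0,0,0.33,-0.015,-0.006,-0.42,0,0,0,0.33,-0.015,-0.006,-0.42,0,0,0,0.33]}}

```text
clock: 28.85
eef_pos: [0.4681, 0.0057, 0.0312]
tcp_rot: [3.141, 0.001, -0.502]
wrist_force: [0.9, -0.9, 0.4]
finger_gap: 0.0305
grip_force: 29.9
```

>>> {"name": "send_rows", "arguments": {"targets": [0,0,-0.015,0,0,0,0.33,0,0,-0.015,0,0,0,0.33,0,0,-0.015,0,0,0,0.33]}}

```text
clock: 29.1
eef_pos: [0.4683, 0.0056, 0.0304]
tcp_rot: [-3.141, -0.0, -0.502]
wrist_force: [0.9, -0.4, -1.1]
finger_gap: 0.0303
grip_force: 29.9
```

>>> {"name": "send_rows", "arguments": {"targets": [0,0,-0.012,0,0,0,0.33,0,0,-0.012,0,0,0,0.33,0,0,-0.012,0,0,0,0.33]}}

```text
clock: 29.35
eef_pos: [0.4682, 0.0056, 0.0293]
tcp_rot: [-3.141, -0.0, -0.502]
wrist_force: [0.7, -0.8, -0.3]
finger_gap: 0.0306
grip_force: 29.9
```

>>> {"name": "send_rows", "arguments": {"targets": [0,0,-0.015,0,0,0,0.33,0,0,-0.015,0,0,0,0.33,0,0,-0.015,0,0,0,0.33]}}

```text
clock: 29.6
eef_pos: [0.4681, 0.0056, 0.028]
tcp_rot: [3.142, 0.0, -0.502]
wrist_force: [0.3, -0.9, 0.3]
finger_gap: 0.0307
grip_force: 29.9
```

>>> {"name": "send_rows", "arguments": {"targets": [0,0,-0.009,0,0,0,0.33,0,0,-0.009,0,0,0,0.33,0,0,-0.009,0,0,0,0.33]}}

```text
clock: 29.85
eef_pos: [0.4681, 0.0056, 0.0273]
tcp_rot: [-3.142, 0.0, -0.502]
wrist_force: [0.0, 0.5, -1.2]
finger_gap: 0.0306
grip_force: 29.9
```

>>> {"name": "send_rows", "arguments": {"targets": [0,0,-0.008,0,0,0,0.33,0,0,-0.008,0,0,0,0.33,0,0,-0.008,0,0,0,0.33]}}

```text
clock: 30.1
eef_pos: [0.4683, 0.0056, 0.0271]
tcp_rot: [3.142, -0.0, -0.502]
wrist_force: [-3.4, -1.3, 13.7]
finger_gap: 0.0303
grip_force: 31.1
```

Seated. Releasing and withdrawing.

>>> {"name": "send_rows", "arguments": {"targets": [0,0,0,0,0,0,0.45,0,0,0,0,0,0,0.6,0,0,0,0,0,0,0.8,0,0,0,0,0,0,1,0,0,0,0,0,0,1,0,0,0,0,0,0,1]}}

```text
clock: 30.6
eef_pos: [0.4681, 0.0056, 0.0266]
tcp_rot: [3.142, 0.0, -0.502]
wrist_force: [-0.3, -0.4, -0.9]
finger_gap: 0.0851
grip_force: 0.0
```

>>> {"name": "send_rows", "arguments": {"targets": [0,0,0.15,0,0,0,1,0,0,0.5,0,0,0,1,0,0,1,0,0,0,1,0,0,1,0,0,0,1]}}

```text
clock: 30.93
eef_pos: [0.4711, 0.0061, 0.1122]
tcp_rot: [-3.138, -0.006, -0.502]
wrist_force: [2.6, 0.4, 1.3]
finger_gap: 0.0852
grip_force: 0.0
```

>>> {"name": "send_rows", "arguments": {"targets": [0.3,-0.4,0.3,0,0,0,1,0.6,-0.8,0.4,0,0,0,1,0.6,-1,0.4,0,0,0,1,0.6,-1,0.4,0,0,0,1]}}

```text
clock: 31.27
eef_pos: [0.5175, -0.0789, 0.1393]
tcp_rot: [3.141, -0.002, -0.507]
wrist_force: [-0.3, -0.6, -0.5]
finger_gap: 0.0854
grip_force: 0.0
```

Run:
```python
from h import *
I,K,T,s=wrist("w19");print(s["eef_pos"],s["wrist_force"],s["clock"])
print("nut top 78mm:");
for lo in(150,190):
    white(I,K,T,(.468,.0064),.078,lo=lo,w=45)
a=np.load("side0.npz");d=snapshot("side");J=d["frame"];cv2.imwrite("pics/s19.png",J)
for z in(.008,.024,.04,.048,.054,.078):print(z,np.round(proj(d["intrinsics"],d["T"],[.468,.0064,z]),1))
g=cv2.cvtColor(J,cv2.COLOR_BGR2GRAY)
for r in range(140,215,3):print(r,*g[r,252:300:2])
diff=cv2.absdiff(J,a["frame"]).max(2)
for n,p in dict(narrow=(.6188,.299,.008),vial=(.5362,.1466,.02),stop=(.554,-.2086,.01),brown=(.3827,.3528,.008)).items():
    u,v=map(int,proj(d["intrinsics"],d["T"],p));print(n,diff[v-4:v+5,u-4:u+5].mean())
```

```text
[ 0.51746244 -0.07894419  0.13931591] [-0.30872582 -0.64857875 -0.46920651] 31.2667
nut top 78mm:
outer [27. 30.] [0.4685 0.006  0.078 ]
hole [14. 19.] [0.4678 0.0063 0.078 ]
outer [125. 372.] [0.3434 0.1573 0.078 ]
outer [24. 45.] [ 0.4762 -0.0327  0.078 ]
outer [29. 36.] [ 0.5026 -0.001   0.078 ]
outer [24. 29.] [0.4684 0.0067 0.078 ]
hole [16. 20.] [0.4683 0.0061 0.078 ]
outer [27. 33.] [ 0.503  -0.0009  0.078 ]
0.008 [274.7 200.1]
0.024 [274.7 194.4]
0.04 [274.7 188.5]
0.048 [274.8 185.6]
0.054 [274.8 183.4]
0.078 [274.8 174.3]
140 226 190 97 99 99 98 98 97 98 98 97 97 98 97 97 97 96 95 96 95 95 96 95 95
143 202 148 98 98 97 98 98 98 98 98 98 97 97 98 94 93 94 95 96 96 96 95 96 95
146 63 66 100 98 98 98 99 98 98 97 96 99 149 218 220 228 230 217 131 94 96 95 95 96
149 75 96 98 98 98 97 98 97 98 96 102 236 235 232 222 220 231 232 230 236 95 95 94 94
152 97 98 98 98 97 98 98 98 97 97 96 189 235 236 220 216 220 235 235 208 91 96 95 95
155 97 97 98 97 96 98 97 97 97 97 97 96 106 137 153 157 153 135 96 93 95 95 96 95
158 96 97 97 97 97 97 97 98 97 96 97 96 96 96 96 95 96 96 96 96 96 96
[... 879 characters left out ...]
 58 58 56 67 140 90 143 158 153 132 123 127 151 152 166 144 97 91 59 55 56 56 56
197 56 56 58 102 110 104 136 97 154 172 178 180 181 178 171 157 100 89 88 111 86 53 55 56
200 57 56 125 200 197 70 72 117 125 108 115 118 127 116 104 127 100 59 112 200 201 85 70 71
203 95 94 110 200 198 184 69 67 70 70 74 75 74 73 71 68 63 88 195 198 193 97 94 93
206 95 94 90 106 191 199 200 172 133 84 77 78 77 79 93 141 195 200 199 182 83 92 93 94
209 95 95 96 91 86 102 164 183 196 199 199 200 199 200 198 195 183 151 95 84 91 94 94 95
212 95 96 97 95 95 94 93 93 94 101 101 104 102 101 97 91 91 78 95 96 94 96 94 95
narrow 0.9506172839506173
vial 1.8271604938271604
stop 6.382716049382716
brown 1.1604938271604939
```

```bash
python3 -c "
from bench import *
print(close_job())"
```

```text
the job is handed in; nothing more can be done
None
```

I stacked base lens, wide spacer, collar lens (collar up) and nut on the post in that order, set each down under force feedback, measured the nut centred at its expected height, and handed in at about 31 s; the spares were not touched.

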